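# Fit-check a taper arbor and drift it loose

## Robot

A 6-joint arm with a two-finger parallel gripper is mounted at the origin on the work surface. World frame = base frame: x ahead of the robot, y to its left, z up, the work surface at z = 0. Lengths are in m, angles in rad, forces in N, time in s.
With the tool pointing down it reaches from about 0.275 to 1 m from the base axis. Payload 8.4 kg.
Tool frame: the origin (TCP) lies on the centre line of the jaws, within the pads' length; the fingertips stand 17 mm ahead of it and the grasp point (between the pads) lies 2 mm behind it (bot.tcp_to_tips is the z of the fingertips in the tool frame, in m); z points along the fingers, y is the line along which they close (so a half turn about z gives the same grasp; the last joint's range is limited). The gripper opens to 85 mm and grips with 20 to 120 N. Pads are 22 mm wide; open, the fingers measure 114 mm over their backs; the gripper's body (76 mm by 85 mm) begins 54 mm behind the grasp point. The pads swing forward as they close: fully open they stand 13 mm farther back than shut.
Start: joints at [-1.271, 0.353, 1.633, -0, 1.155, -0.002], TCP at [0.186, -0.597, 0.248] pointing down, gripper open.
Joint ranges: [-2.63, 2.63], [-0.92, 2.1], [0.06, 2.66], [-1.3, 4.44], [0, 2.69], [-3.02, 3.02]. Speed limits (rad/s): [2.22, 2.22, 2.79, 3.14, 3.14, 3.14].

## Interface

Orientations are given as a unit quaternion [x, y, z, w].
In Python, from workcell import bot, hand, kinematics, get_obs, vision, hand_in gives the robot as it stands. The module is installed in compiled form; this text tells all that it offers. Calls block until the motion is done:
- bot.reach(position, orientation): joint-space move of the TCP to a pose.
- bot.servo_line(position, ori=None, velocity=0.15): straight line of the TCP; ori=None keeps the orientation; velocity is the mean speed in m/s.
- bot.goto_joints(angles): joint-space move.
- hand.move_gripper(opening, strength=None): finger opening in m; strength is the grip in N (None keeps the last); returns when the fingers have stopped.
- bot.dwell(seconds).
- kinematics.solve_ik(position, orientation): joint angles nearest the present ones, or None.
- get_obs(): the state.
- vision.read_camera(name): name is "side" or "top"; returns a dict with "frame" (480x640x3 uint8, red, green, blue), "intrinsics" (3x3 intrinsics, pixels), "view" (4x4, takes a point from world to camera coordinates). Camera axes: x right, y down, z forward; pixel columns grow to the right and rows downward; lengths in m; the calibration is good to about 2 mm. A picture is of the moment at which its call begins. There is no depth.
A pose or a line that the arm cannot do raises bot.IKError and nothing moves.
- hand_in(): hands the job in; it is judged then, once.
The state is a dict: "time_s": time; "joint_pos": joint angles; "joint_vel": joint speeds; "joint_efforts": joint torques, N m; "position": TCP position; "orientation": TCP orientation; "wrist_force": force on the tool from outside, world axes, zero at the start; "ft_torque": the same for the moment, N m; "gripper_width": finger opening in m; "grip_force": force on a finger pad.
Only numpy, scipy, OpenCV 4.12 (cv2) and the standard library are available. Lean on these libraries where they do the work, as an engineer would, in place of code of your own. Each camera call takes 0.05 s, during which the arm holds its last target. There are 200 camera calls.

## Task

Check the fit of the taper-shank chuck arbor in the sleeve stand: take it from the wooden rack, seat it fully home in the sleeve with a gentle twisting push (never more than about 20 N: the sleeve's sprung head shows it by sinking) and let go. Then free it with the flat wedge-shaped drift, without touching the arbor again: drive the drift steadily through the sleeve's slot, under the seated shank, until the arbor's collar stands about 10 mm above the face. Leave the arbor standing loose on the drift, the drift in the slot, and everything else on the bench where it is.

Things in the scene. Friction and masses are not known exactly. Their poses are not given: they have to be found in the camera images.
- arbor_grip (a point): Chuck arbor, steel, about 0.3 to 0.5 kg, standing shank down in either of the rack's two holes. Point on its axis, half-way up its round dark chuck body (36 mm diameter, 17 mm below to 17 mm above this point; a slimmer tip rises 14 mm more). Under the body a collar, 40 mm diameter, 6 mm thick, its underside 23 mm below this point.
- arbor: The arbor's origin: centre of its collar's underside; z up its axis. From here down the tapered shank: 28 mm diameter at the collar, 17.4 mm at 44 mm below (radius falls 0.12 mm per mm), then a 10 mm diameter round-nosed tang that ends 53 mm below this point.
- sleeve_face (a point): Fixed sleeve stand, a steel block 60 x 60 mm, top face 118 mm above the bench. Point: centre of the bore's mouth in the top face; z up; y is the way the drift goes through the slot (entering from the -y side). Bore 33 mm diameter. Arbor home: its collar's underside rests on this face and friction holds it.
- sleeve: The stand's origin, on the bench on the bore's axis; axes as sleeve_face; flange 110 (x) x 100 (y) x 12 mm. In the bore four sprung brass jaws, 90 degrees apart, 23 mm between opposite ones at the top, take the shank and centre it: it meets them when its collar is about 12 mm above the face; from there their grip grows steadily all the way home.
- head (a joint): How far the sleeve's upper block (60 x 60 x 34 mm, with bore and jaws) is pressed down on its springs, m: 0 up to 6 N of downward push on the arbor, its own weight included, then 1 mm more per 5 N: 2.8 mm is 20 N. 3.2 mm (22 N) is too much.
- slot_floor (a point): Centre of the slot's flat floor, on the bore's axis, 63 mm below the face, 55 mm above the bench; axes as sleeve_face. Slot 14 mm wide (x), side walls 14 mm high, sprung block 29 mm up, y -30 to +30 mm. On the -y side the floor goes on to y = -68 mm as an open channel, walls 12 mm high, 14 mm apart, flared at the mouth. The nose of the arbor, home, is 10 mm over it.
- drift_grip (a point): Drift: flat steel wedge bar, 178 mm long, 10 mm thick (x), 0.24 kg, lying on its lower long edge on the bench. Point in mid-thickness of its parallel 21 mm high handle part, 10.5 mm above the lower edge, 33 mm from the tail; y along the bar to the thin tip, z up. Handle part: from the tail to 70 mm ahead of this point.
- drift: The drift's origin on its lower edge, straight below drift_grip; axes as drift_grip. From 70 mm ahead of it the top edge falls straight from 21 mm to 6 mm high at the tip, 145 mm ahead (1 in 5). It touches the nose when the tip is about 20 mm past the bore's axis; the arbor is up 10 to 11 mm when the tip is 70 to 75 mm past. Driving takes 8 to 22 N.
- drift_tip (a point): Lower edge of the drift's tip end, mid-thickness; axes as drift_grip.
- rack_mid (a point): Centre of the top of the fixed wooden rack, 165 (x) x 70 (y) mm, 64 mm high, holes 42 mm either side along x. (The shank in the jaws, friction about 0.3: a straight push home takes 24 N or more; turning the arbor to and fro about its axis, 1 rad or more for each 2 mm of descent, brings it to about 12 N.)
- mandrel_mid (a point): Bystander in the other hole of the rack: a mandrel with a slim straight head 18 mm diameter, 40 mm high, on a 40 mm collar; point 23 mm above the collar's underside.
- bar_mid (a point): Bystander: parallel steel bar 150 x 10 x 21 mm, no taper, lying beyond the drift; point at its centre.
- meter_mid (a point): Bystander: orange hand multimeter 85 x 170 x 34 mm lying flat; point at its centre.
Mind the look-alikes: they are no part of the job. What is shaped like the drift but red is not meant.

How it is judged:
By the outcome, as a careful person would: the job done as asked, in the order asked, and still so for the second after the job is handed in, with the robot touching nothing.
It also fails if it takes over 72 s, if anything falls off the work surface, if the arm or the gripper's body presses on something with over 40 N, if the wrist force passes 120 N, or if a joint passes its speed limit or range.

## Working session

There is one attempt and no reset: what is moved stays moved. The work goes in short steps, each a Python script; the robot and the scene stay as the last script left them, time stands still between calls to the robot, and variables do not carry over. Pictures are saved under pics/ and viewed, at most 10 in all, crops included, and the job is handed in when it is done.

```bash
mkdir -p pics; python3 - <<'E'
from workcell import *
import cv2,numpy as np,pickle
for n in("side","top"):
    r=vision.read_camera(n); cv2.imwrite(f"pics/{n}0.png",r["frame"][:,:,::-1]); pickle.dump(r,open(f"{n}.pkl","wb"))
    V=np.array(r["view"]);print(n,r["intrinsics"],(-V[:3,:3].T@V[:3,3]).round(3),V[:3,:3].round(2).tolist())
o=get_obs();print(o["orientation"],o["time_s"],o["wrist_force"],bot.tcp_to_tips)
E
```

```text
side [[567.71380815   0.         317.01111567]
 [  0.         567.71380815 252.46646209]
 [  0.           0.           1.        ]] [0.184 0.638 0.666] [[-0.87, -0.49, 0.01], [-0.31, 0.53, -0.79], [0.38, -0.69, -0.62]]
top [[490.32048642   0.         314.73514921]
 [  0.         490.32048642 238.71046156]
 [  0.           0.           1.        ]] [0.47  0.007 0.915] [[-0.02, -1.0, 0.01], [-1.0, 0.02, -0.06], [0.06, -0.01, -1.0]]
[ 9.88634900e-01  1.50335067e-01 -9.80480519e-05 -6.26651625e-04] 0.1 [ 0.54679599 -0.97416441  0.20098942] 0.017
```

View pics/top0.png

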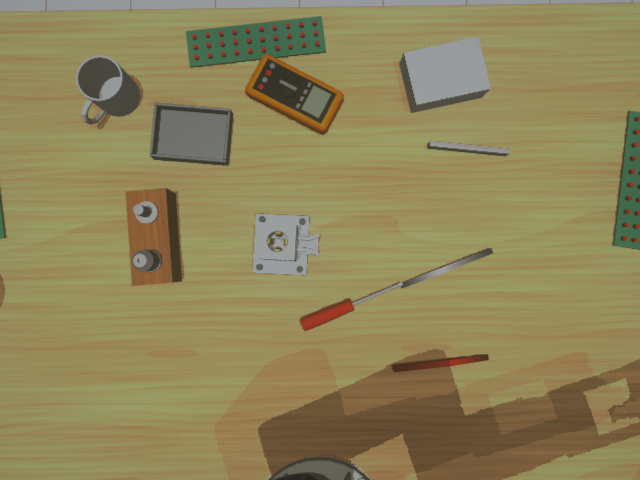

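View pics/side0.png

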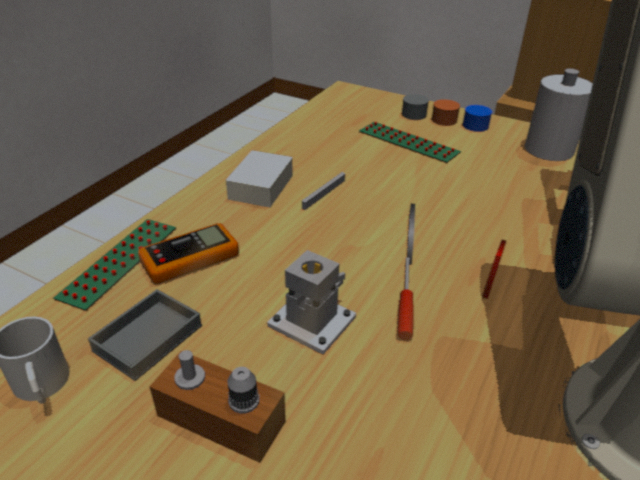

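The top view shows the arbor in the rack at about (147,260), the mandrel at (146,211) and the sleeve bore at (278,241) with its channel pointing right. The drift candidate runs (403,285) to (491,251), next to a screwdriver. The plain bar is at (468,148), and the red look-alike is at (440,362). I'll enlarge the parts I need.

```bash
python3 - <<'E'
import pickle,cv2,numpy as np
t=pickle.load(open("top.pkl","rb"))["frame"][:,:,::-1]; s=pickle.load(open("side.pkl","rb"))["frame"][:,:,::-1]
def c(f,x,y,w,h,W,H): return cv2.resize(f[y:y+h,x:x+w],(W,H),interpolation=cv2.INTER_CUBIC)
im=np.vstack([np.hstack([c(t,390,240,110,55,440,220),c(t,245,205,80,55+5,360,270)[:220]]) if 0 else np.hstack([c(t,385,240,110,75,440,300),c(t,245,205,90,75,360,300)]),
 np.hstack([c(t,120,185,65,105,185,300),c(s,385,190,50,90,167,300),c(s,265,250,95,100,285,300),c(s,220,362,54,100,163,300)])])
cv2.imwrite("pics/crop1.png",im);print(im.shape)
E
```

```text
(600, 800, 3)
```

View pics/crop1.png

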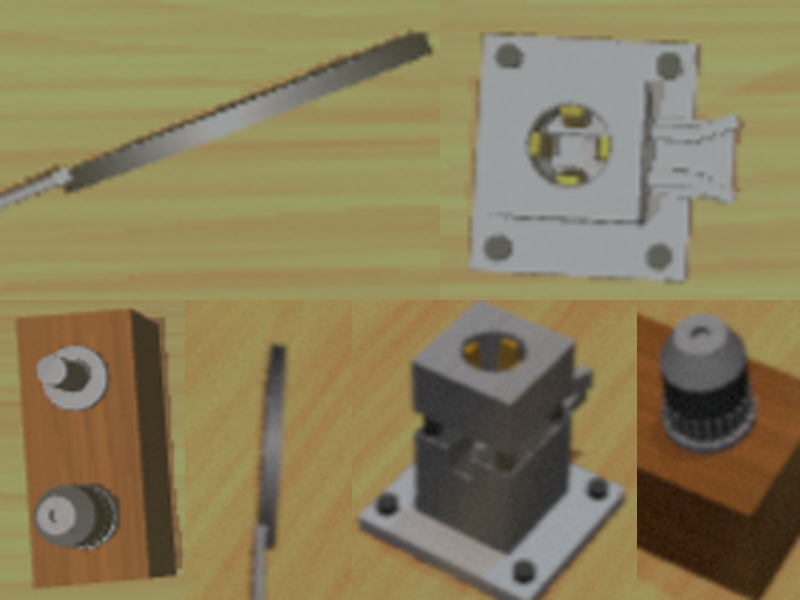

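The sleeve bore sits at top px (277.5,241), and the channel points image-right (world −y). The arbor's tip is at top px (139,260). Next I'll triangulate, then test the two possible drift directions by fitting its outline.

```bash
cat > loc.py <<'E'
import pickle,cv2,numpy as np
from scipy.optimize import least_squares
C={n:pickle.load(open(n+".pkl","rb")) for n in("top","side")}
def proj(n,P,c=None):
    r=(c or C)[n];V=np.array(r["view"]);q=np.atleast_2d(P)@V[:3,:3].T+V[:3,3];q=q@np.array(r["intrinsics"]).T;return q[:,:2]/q[:,2:]
def atz(n,uv,z):
    return np.array([*least_squares(lambda p:(proj(n,[*p,z])[0]-uv),[.45,0]).x,z])
def tri(a,b):
    s=least_squares(lambda p:np.r_[proj("top",p)[0]-a,proj("side",p)[0]-b],[.45,0,.1]);return s.x,np.abs(s.fun).max()
E
python3 - <<'E'
from loc import *
np.set_printoptions(precision=4,suppress=True)
f=lambda x,y:(245+(x-440)/4,205+y/4)
print("face top",atz("top",f(570,145),.118),"side",atz("side",(312,266.7),.118),"tri",tri(f(570,145),(312,266.7)))
b=np.array([atz("top",f(*p),.012) for p in((510,55),(668,65),(498,248),(658,257))]);print("bolts",b.mean(0),b[0]-b[1],b[2]-b[3],b[0]-b[2])
print("arbor top",atz("top",(139.3,260.3),.118),"side",atz("side",(240.5,372),.118),"tri",tri((139.3,260.3),(240.5,372)))
# drift ends
for z in(.006,.021): print("drift ends",atz("top",(403,285.5),z),atz("top",(491.5,250.5),z))
# mask-based zoom
s=C["side"]["frame"][:,:,::-1];t=C["top"]["frame"][:,:,::-1]
z=lambda f,x,y,w,h,W,H:cv2.resize(f[y:y+h,x:x+w],(W,H),interpolation=cv2.INTER_NEAREST)
# hypothesis outlines drawn on zooms
def outl(tail,tip):
    d=(tip-tail)/np.linalg.norm(tip-tail);n=np.array([-d[1],d[0]])*.005
    prof=[(0,0),(0,.021),(.103,.021),(.178,.006),(.178,0)]
    return [[np.r_[tail+d*a+sg*n,h] for a,h in prof] for sg in(1,-1)]
ims=[]
A,B=atz("top",(403.5,285.5),.012)[:2],atz("top",(491,250.5),.01)[:2]
m=(A+B)/2;d=(A-B)/np.linalg.norm(A-B)*.089
for tail,tip in((m+d,m-d),(m-d,m+d)):
  row=[]
  for n,fr,x,y,w,h,k in(("top",t,398,245,98,44,5),("side",s,390,198,32,70,4)):
    im=z(fr,x,y,w,h,w*k,h*k).copy()
    if tail is not None:
      for o in outl(tail,tip):
        p=((proj(n,o)-[x,y]+.5)*k).astype(int);cv2.polylines(im,[p],True,(0,0,255) if o else 0,1)
    row.append(cv2.copyMakeBorder(im,0,290-im.shape[0],0,0,cv2.BORDER_CONSTANT))
  row.append(cv2.copyMakeBorder(z(s,400,200,16,68,16*4,68*4),0,18,0,0,cv2.BORDER_CONSTANT))
  ims.append(np.hstack(row))
cv2.imwrite("pics/hyp.png",np.vstack(ims));print(np.vstack(ims).shape)
E
```

```text
face top [0.5123 0.0572 0.118 ] side [0.5132 0.0587 0.118 ] tri (array([0.513 , 0.0576, 0.1172]), np.float64(0.44017227540189197))
bolts [0.5127 0.0577 0.012 ] [0.0062 0.0728 0.    ] [0.0058 0.0734 0.    ] [ 0.0889 -0.007   0.    ]
arbor top [0.4863 0.2811 0.118 ] side [0.488  0.2803 0.118 ] tri (array([0.4869, 0.281 , 0.1193]), np.float64(0.3821886733156816))
drift ends [ 0.4311 -0.1664  0.006 ] [ 0.4922 -0.3337  0.006 ]
drift ends [ 0.4317 -0.1636  0.021 ] [ 0.4919 -0.3281  0.021 ]
(580, 682, 3)
```

View pics/hyp.png

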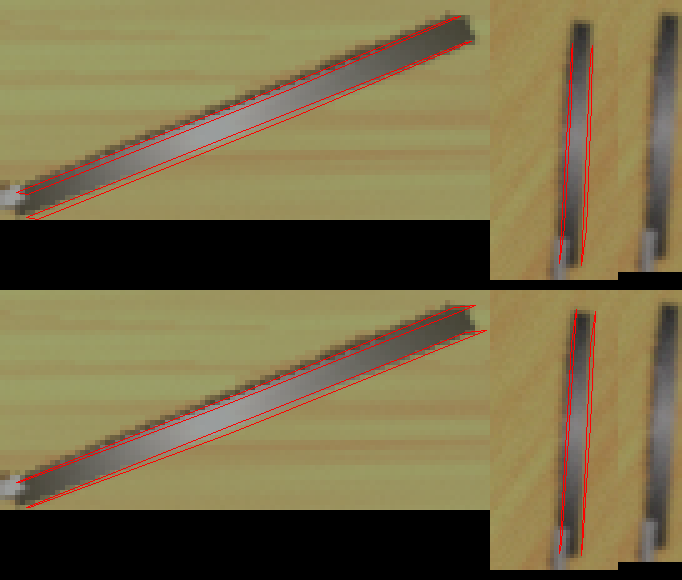

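Neither outline matches clearly, so I'll settle the direction with a numeric silhouette fit in both views.

```bash
cat > fitd.py <<'E'
from loc import *
def wood(n,x,y,w,h):
    f=C[n]["frame"][y:y+h,x:x+w].astype(float);c=(f[...,0]-f[...,2])/(f.sum(2)+1)
    return f,c
win={"top":(408,240,92,50),"side":(398,196,26,62)}
obs={}
for n,w in win.items():
    f,c=wood(n,*w);bg=np.median(c[:, :4]) ;obs[n]=np.clip(1-c/bg,0,1.0)
    obs[n]/=np.percentile(obs[n],95);obs[n]=np.clip(obs[n],0,1)
def mask(n,p,sh):
    x,y,w,h=win[n];k=8;tail=p[:2];d=np.array([np.cos(p[2]),np.sin(p[2])]);nn=np.array([-d[1],d[0]])*.005
    prof=[(0,0),(0,.021),(.103,.021),(.178,.006),(.178,0)]
    M=np.zeros((h*k,w*k),np.uint8)
    P=[[np.r_[tail+d*a+s*nn,hh] for a,hh in prof] for s in(1,-1)]
    for sub in([0,1,2,3,4],):
        # union of hulls of two convex pieces
        for idx in((0,1,2),(2,3,4,0)):
            pts=np.vstack([[q[i] for i in idx] for q in P])
            uv=(proj(n,pts)+sh-[x,y]+.5)*k
            cv2.fillConvexPoly(M,cv2.convexHull(uv.astype(np.float32)).round().astype(np.int32),255)
        pts=None
    return cv2.resize(M,(w,h),interpolation=cv2.INTER_AREA)/255.
from scipy.optimize import minimize
if __name__=="__main__":
  A,B=np.array([.4313,-.165]),np.array([.492,-.330])
  for name,tail,tip in(("tip right",A,B),("tip left",B,A)):
    v=tip-tail
    def cost(q):
        p=[tail[0]+q[0]/1e3,tail[1]+q[1]/1e3,np.arctan2(v[1],v[0])+q[2]/100]
        return sum(((mask(n,p,sh)-obs[n])**2).sum() for n,sh in(("top",0),("side",q[3:5])))+.02*(q[3]**2+q[4]**2)
    best=min((minimize(cost,q0,method="Nelder-Mead",options=dict(initial_simplex=np.vstack([q0]+[np.array(q0)+e for e in np.diag([3,3,2,2,2])]),maxiter=500)) for q0 in([0,0,0,0,0],[2,-3,1,0,0],[1,4,-1,1,1])),key=lambda r:r.fun)
    q=best.x;p=[tail[0]+q[0]/1e3,tail[1]+q[1]/1e3,np.arctan2(v[1],v[0])+q[2]/100]
    print(name,best.fun.round(2),"top",((mask("top",p,0)-obs["top"])**2).sum().round(2),"side",((mask("side",p,q[3:5])-obs["side"])**2).sum().round(2),"tail",np.round(p,4),"shift",q[3:].round(2))
  # side-face width profile: dark-edge thickness along bar from top view
  f=C["top"]["frame"].astype(float)
  P0,P1=np.array([403,285.5]),np.array([491,250.5]);u=(P1-P0)/np.linalg.norm(P1-P0);m=np.array([u[1],-u[0]])
  for a in range(12,96,10):
    X=np.array([np.mean([[*(P0+u*(a+j)+m*b)] for j in(0,)],0) for b in np.arange(-4,5.1,.75)]).astype(np.float32)
    vals=np.mean([cv2.remap(f.mean(2).astype(np.float32),(X[:,:1]+u[0]*j).astype(np.float32),(X[:,1:]+u[1]*j).astype(np.float32),1).ravel() for j in range(-3,4)],0)
    print(a,vals.round().astype(int))
E
python3 fitd.py
```

```text
tip right 76.25 top 45.63 side 30.62 tail [ 0.4321 -0.1623 -1.2305] shift [-0.29 -0.26]
tip left 73.23 top 49.87 side 23.35 tail [ 0.4904 -0.3237  1.924 ] shift [-0.37  0.74]
12 [132 130 121 104  94  94  94  93  94  93  91 103 124]
22 [131 130 125 120 119 121 121 121 120 113  92  95 120]
32 [128 130 138 144 146 146 147 147 144 130  99 100 122]
42 [134 138 148 155 155 155 156 156 151 128  89  96 123]
52 [131 133 137 140 139 139 140 142 138 119  86  99 122]
62 [130 129 126 121 120 119 120 121 119 106  87 102 124]
72 [134 127 112 103 101 100 100 101 100  91  79  92 117]
82 [128 120 100  86  84  83  83  82  80  77  81 108 130]
92 [131 119  93  73  71  71  69  69  70  76  93 115 128]
```

Camera measurements agree for the sleeve, at (0.513, 0.0577) with yaw ≈ −0.08, and for the arbor, at (0.4867, 0.281). The drift's direction is still unclear, so I'll settle it later by touch. Now the arbor.

```bash
cat > h.py <<'E'
from workcell import *
import numpy as np
from scipy.spatial.transform import Rotation as R
np.set_printoptions(precision=4,suppress=True)
S=np.array([.5128,.0577]); SY=-.080; A=np.array([.4867,.281])
def q(yaw): return (R.from_euler("z",yaw)*R.from_quat([1,0,0,0])).as_quat()   # tool x -> world yaw
def st(m=""):
    o=get_obs();print(m,"t%.1f"%o["time_s"],np.array(o["position"]),"F",np.array(o["wrist_force"]).round(1),"T",np.array(o["ft_torque"]).round(2),"w%.4f g%.0f"%(o["gripper_width"],o["grip_force"]),"j6 %.2f"%o["joint_pos"][5]);return o
E
python3 - <<'E'
from h import *
for y in(-1,0,1,2):
    for p in([*A,.09],[*S,.15]): print(y,kinematics.solve_ik(p,q(y)))
# tool y along rack's y (yaw ~ -0.08, +pi alternative)
y=-.08
bot.reach([*A,.20],q(y)); hand.move_gripper(.06); st("above")
bot.servo_line([*A,.09],velocity=.12); st("down")
hand.move_gripper(.03,60); st("grip")
bot.dwell(.2)
bot.servo_line([*A,.185],velocity=.12); bot.dwell(.3); st("lift")
E
```

```text
-1 None
-1 [ 0.1091  0.3076  1.9531 -0.      0.8809  2.6799]
0 [ 0.5209  0.4566  1.891  -0.      0.7941  2.0917]
0 [ 0.1091  0.3076  1.9531 -0.      0.8809  1.6799]
1 [ 0.5209  0.4566  1.891  -0.      0.7941  1.0917]
1 [ 0.1091  0.3076  1.9531 -0.      0.8809  0.6799]
2 [ 0.5209  0.4566  1.891  -0.      0.7941  0.0917]
2 [ 0.1091  0.3076  1.9531 -0.      0.8809 -0.3201]
above t3.7 [0.4868 0.2809 0.2   ] F [0.6 0.3 0.7] T [-0.   -0.02 -0.02] w0.0600 g0 j6 2.17
down t4.8 [0.4872 0.2813 0.0906] F [-0.1 -0.4  0.5] T [0.01 0.02 0.03] w0.0599 g0 j6 2.17
grip t5.1 [0.4871 0.2813 0.091 ] F [-1.3 -0.5  4.9] T [-0.09  0.19 -0.05] w0.0344 g59 j6 2.17
lift t6.6 [0.4865 0.2809 0.1845] F [-0.1 -1.  -4.3] T [-0.    0.11 -0.01] w0.0344 g60 j6 2.17
```

```bash
python3 - <<'E'
from h import *
import cv2
bot.reach([*S,.215],q(.9)); bot.dwell(.2); o=st("over"); 
fs=[]
for n in("side","top"):
    r=vision.read_camera(n); f=r["frame"][:,:,::-1]
    import pickle;pickle.dump(r,open(n+"1.pkl","wb"))
    x,y=(240,150) if n=="side" else (220,180)
    fs.append(cv2.resize(f[y:y+180,x:x+120],(400,600),interpolation=cv2.INTER_CUBIC))
cv2.imwrite("pics/over.png",np.hstack(fs))
E
```

```text
over t8.0 [0.5128 0.0583 0.2149] F [ 0.2 -0.3 -4.9] T [ 0.04 -0.01 -0.05] w0.0344 g60 j6 0.78
```

View pics/over.png

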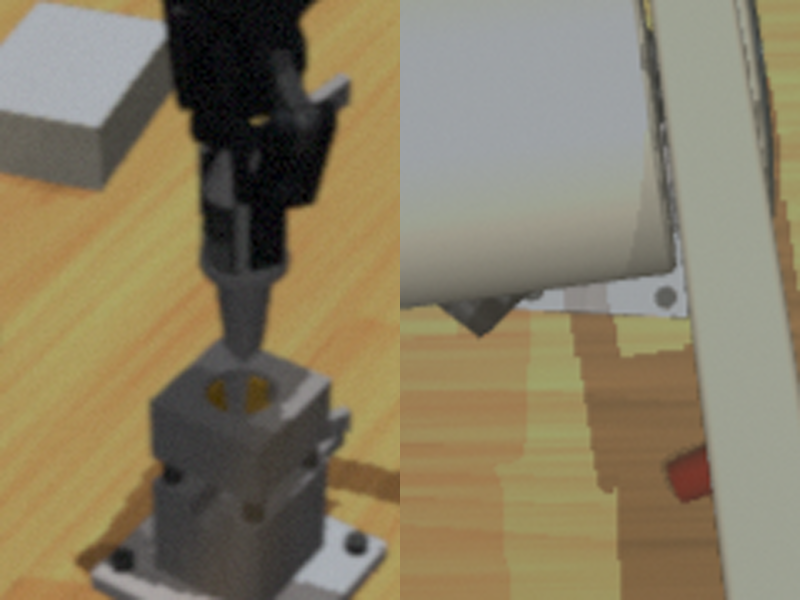

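Side view: the arbor hangs straight, with its axis about 1 px from the bore centre (240,392 in the crop), so it is lined up. I'll lower it and start the twisting push with a force check after every stroke.

```bash
cat > tw.py <<'E'
from h import *
import sys
def stroke(xy,z,yaw,dur,dz):
    bot.servo_line([*xy,z],q(yaw),velocity=max(dz,.0003)/dur)
    o=get_obs();F=np.array(o["wrist_force"]);p=np.array(o["position"])
    print("t%.1f z%.4f cmd %.4f xy %s push %.1f F %s T %s w%.4f"%(o["time_s"],p[2],z,p[:2],F[2]+4.9,F[:2].round(1),np.array(o["ft_torque"]).round(2),o["gripper_width"]));return p,F
E
python3 - <<'E'
from tw import *
bot.servo_line([*S,.164],velocity=.1);bot.dwell(.1);st("low")
s=1
for z in(.1620,.1602,.1584,.1566):
    p,F=stroke(S,z,.9+.7*s,1.2,.0018 if z<.162 else .002);s=-s
    if F[2]+4.9>14: break
E
```

```text
low t8.9 [0.5131 0.0578 0.1646] F [ 0.4  3.  -4.5] T [0.49 0.01 0.01] w0.0344 g60 j6 0.78
t9.7 z0.1624 cmd 0.1620 xy [0.513  0.0579] push 2.4 F [-0.8  3.6] T [0.88 0.05 0.01] w0.0346
t11.3 z0.1603 cmd 0.1602 xy [0.513  0.0577] push 2.1 F [1.8 3.8] T [ 0.82 -0.28  0.01] w0.0344
t12.8 z0.1583 cmd 0.1584 xy [0.5125 0.0581] push 2.1 F [1.1 5.5] T [ 1.32 -0.05  0.01] w0.0343
t14.4 z0.1568 cmd 0.1566 xy [0.5133 0.058 ] push 1.7 F [2.3 5.5] T [ 1.15 -0.45  0.01] w0.0343
```

Contact is soft, but there is a sideways force of about 5 N toward +y. I'll shift a little that way as I go.

```bash
cat > ins.py <<'E'
from tw import *
def run(xy,zs,s,lim,k=.00018,dur=1.0):
    xy=np.array(xy);zp=zs[0]+.0015
    for z in zs:
        p,F=stroke(xy,z,.9+.7*s,dur,zp-z);s=-s;zp=z
        xy=xy+np.clip(k*(F[:2]-[.2,-.2]),-.0008,.0008)
        if F[2]+4.9>lim: break
    print("next xy",xy,"s",s)
E
python3 - <<'E'
from ins import *
run(S+[.0003,.0009],[.1552,.1538,.1524],1,14)
E
```

```text
t15.9 z0.1551 cmd 0.1552 xy [0.5128 0.0587] push 1.5 F [-0.1  5.9] T [1.1  0.03 0.01] w0.0346
t17.5 z0.1539 cmd 0.1538 xy [0.5134 0.0589] push 2.8 F [ 2.4 -3.2] T [-0.52 -0.57  0.  ] w0.0346
t19.0 z0.1523 cmd 0.1524 xy [0.5129 0.0592] push 5.5 F [-1.9  3.4] T [0.64 0.38 0.01] w0.0346
next xy [0.5131 0.0595] s -1
```

```bash
python3 - <<'E'
from ins import *
run([.5130,.0590],[.1507,.1490,.1473,.1456],-1,13,k=0)
E
```

```text
t20.6 z0.1510 cmd 0.1507 xy [0.5136 0.0588] push 7.4 F [1.6 0.2] T [-0.1  -0.31  0.03] w0.0345
t22.1 z0.1490 cmd 0.1490 xy [0.5128 0.0592] push 7.8 F [-1.2  3.9] T [ 0.62  0.18 -0.01] w0.0346
t23.7 z0.1475 cmd 0.1473 xy [0.5135 0.0587] push 9.5 F [ 2.1 -1.2] T [-0.29 -0.35  0.02] w0.0343
t25.2 z0.1456 cmd 0.1456 xy [0.5128 0.0593] push 9.8 F [0.7 2. ] T [ 0.29 -0.06  0.03] w0.0347
next xy [0.513 0.059] s -1
```

```bash
python3 - <<'E'
from ins import *
run([.5130,.0590],[.1443,.1435,.1429],-1,13.5,k=0,dur=.9)
E
```

```text
t26.8 z0.1444 cmd 0.1443 xy [0.5132 0.059 ] push 10.4 F [ 1.  -0.3] T [-0.18 -0.37  0.01] w0.0346
t28.3 z0.1437 cmd 0.1435 xy [0.5128 0.0593] push 12.5 F [-1.   2.4] T [ 0.26 -0.01  0.01] w0.0344
t29.9 z0.1434 cmd 0.1429 xy [0.5134 0.059 ] push 13.3 F [ 1.3 -1.3] T [-0.26 -0.16  0.11] w0.0345
next xy [0.513 0.059] s 1
```

The twisting torque has jumped and z matches the expected home height. One more light stroke to confirm, then release and look.

```bash
python3 - <<'E'
from ins import *
import cv2,pickle
run([.5130,.0590],[.1425],1,17,k=0,dur=.8)
hand.move_gripper(.065); st("rel")
bot.servo_line([.513,.059,.24],velocity=.25)
bot.reach([.44,-.16,.16],q(SY)); st()
r=vision.read_camera("side");pickle.dump(r,open("side2.pkl","wb"));t=vision.read_camera("top");pickle.dump(t,open("top2.pkl","wb"))
f=r["frame"][:,:,::-1];g=t["frame"][:,:,::-1]
cv2.imwrite("pics/home.png",np.hstack([cv2.resize(f[220:320,260:360],(500,500),interpolation=cv2.INTER_CUBIC),cv2.resize(g[200:300,245:305],(300,500),interpolation=cv2.INTER_CUBIC)]))
E
```

```text
t31.4 z0.1430 cmd 0.1425 xy [0.5129 0.0593] push 15.3 F [-1.   1.6] T [0.19 0.18 0.05] w0.0343
next xy [0.513 0.059] s -1
rel t31.8 [0.5126 0.059  0.1421] F [-0.3  0.   0.5] T [0.01 0.02 0.02] w0.0650 g0 j6 0.08
 t33.5 [ 0.4399 -0.1596  0.1596] F [1.  0.4 1.1] T [ 0.04 -0.03  0.01] w0.0650 g0 j6 1.30
```

View pics/home.png

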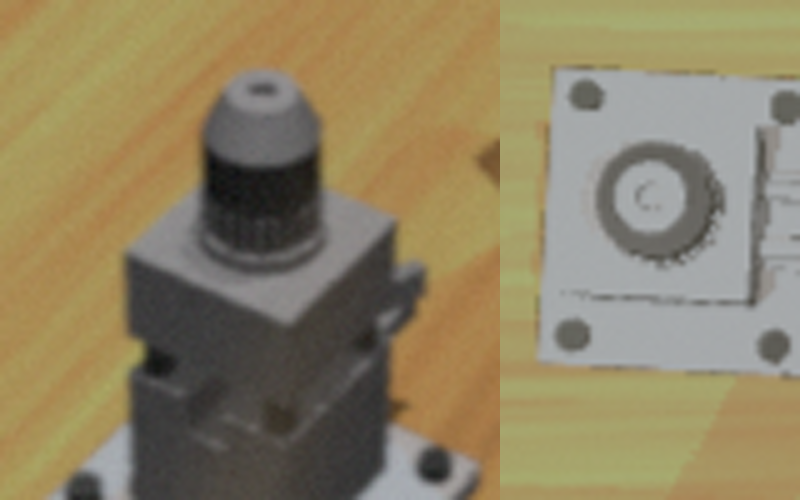

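Side and top views show the collar flat on the sleeve face, so the arbor is home and released. Now I'll refit the drift with its ends included and the screwdriver masked out.

```bash
cat > fit2.py <<'E'
import fitd
from fitd import *
fitd.win.update({"top":(398,240,102,56),"side":(396,196,28,76)})
W={}
for n,w in fitd.win.items():
    f,c=wood(n,*w);fr=np.median(c[:,-3:]);o=1-c/fr;obs[n]=np.clip(o/np.percentile(o,94 if n=="top" else 92),0,1.1)
    W[n]=np.ones_like(o)
W["top"][40:50,:6]=0; W["side"][56:,:12]=0   # screwdriver shaft
A,B=np.array([.4313,-.165]),np.array([.492,-.330])
for name,tail,tip in(("tip right",A,B),("tip left",B,A)):
    v=tip-tail
    def P(q):return [tail[0]+q[0]/1e3,tail[1]+q[1]/1e3,np.arctan2(v[1],v[0])+q[2]/100]
    def parts(q):
        return {n:(W[n]*(cv2.GaussianBlur(mask(n,P(q),sh),(0,0),abs(q[5])+.3)-obs[n])**2).sum() for n,sh in(("top",0),("side",q[3:5]))}
    cost=lambda q:sum(parts(q).values())+.3*(q[3]**2+q[4]**2)
    rs=[minimize(cost,q0,method="Nelder-Mead",options=dict(initial_simplex=np.vstack([q0]+[np.array(q0)+e for e in np.diag([3,3,2,2,2,.3])]),maxiter=700)) for q0 in([0,0,0,0,0,.5],[2,-3,1,0,0,.5],[1,4,-1,1,1,.5])]
    b=min(rs,key=lambda r:r.fun);p=np.array(P(b.x));print(name,b.fun.round(2),parts(b.x),"tail",p.round(4),"tip",(p[:2]+.178*np.array([np.cos(p[2]),np.sin(p[2])])).round(4),"sh",b.x[3:].round(2))
E
python3 fit2.py
```

```text
tip right 105.01 {'top': np.float64(70.85410713380696), 'side': np.float64(33.94338308898432)} tail [ 0.4328 -0.1638 -1.2332] tip [ 0.4918 -0.3317] sh [-0.46 -0.71  0.51]
tip left 89.76 {'top': np.float64(66.05135926848799), 'side': np.float64(23.582361345087293)} tail [ 0.4913 -0.3284  1.9161] tip [ 0.431  -0.1609] sh [-0.57 -0.32  0.31]
```

```bash
python3 - <<'E'
from h import *
g=np.array([.4859,-.3133]);y=1.916
hand.move_gripper(.04)
bot.reach([*g,.08],q(y)); bot.servo_line([*g,.031],velocity=.12); st("test")
hand.move_gripper(.002,20); o=st("closed")
if o["gripper_width"]>.006:
    hand.move_gripper(.03); bot.servo_line([*g,.0195],velocity=.08); st("down")
    hand.move_gripper(.004,110); st("grip")
E
```

```text
test t36.4 [ 0.486  -0.3133  0.031 ] F [ 0.5  0.2 -0.3] T [-0.05 -0.04 -0.  ] w0.0400 g0 j6 -0.92
closed t36.8 [ 0.4864 -0.3136  0.0318] F [-0.5 -0.3  6.3] T [0.05 0.1  0.02] w0.0089 g22 j6 -0.92
down t37.4 [ 0.4853 -0.3129  0.0185] F [1.2 0.5 0.4] T [-0.02 -0.02 -0.  ] w0.0296 g0 j6 -0.92
grip t37.8 [ 0.486  -0.3134  0.0197] F [-0.6  0.9  0.9] T [0.12 0.02 0.04] w0.0075 g108 j6 -0.92
```

```bash
cat >> h.py <<'E'
SS=np.array([.5131,.0589]); YS=np.array([np.sin(.080),np.cos(.080)]); YD=np.pi/2-.080
def gp(tip): return SS+YS*(tip-.162)     # TCP xy for tip position along sleeve y
E
python3 - <<'E'
from h import *
import cv2,pickle
bot.servo_line([.4859,-.3133,.11],velocity=.15); st("lift")
p=gp(-.085)
bot.reach([*p,.11],q(YD)); bot.dwell(.2); st("pre")
fs=[]
for n,(x,y,w,h,W,H) in dict(side=(280,150,140,160,440,503),top=(260,190,130,100,360,277)).items():
    r=vision.read_camera(n);pickle.dump(r,open(n+"3.pkl","wb"));f=cv2.resize(r["frame"][y:y+h,x:x+w,::-1],(W,H),interpolation=cv2.INTER_CUBIC)
    fs.append(cv2.copyMakeBorder(f,0,503-H,0,0,cv2.BORDER_CONSTANT))
cv2.imwrite("pics/pre.png",np.hstack(fs))
E
```

```text
lift t38.5 [ 0.4854 -0.313   0.1093] F [ 0.1  0.5 -2.4] T [-0.1  -0.06 -0.04] w0.0073 g108 j6 -0.92
pre t39.4 [ 0.4934 -0.1883  0.1098] F [-0.2  0.3 -2. ] T [-0.16  0.01 -0.02] w0.0072 g108 j6 -0.29
```

View pics/pre.png

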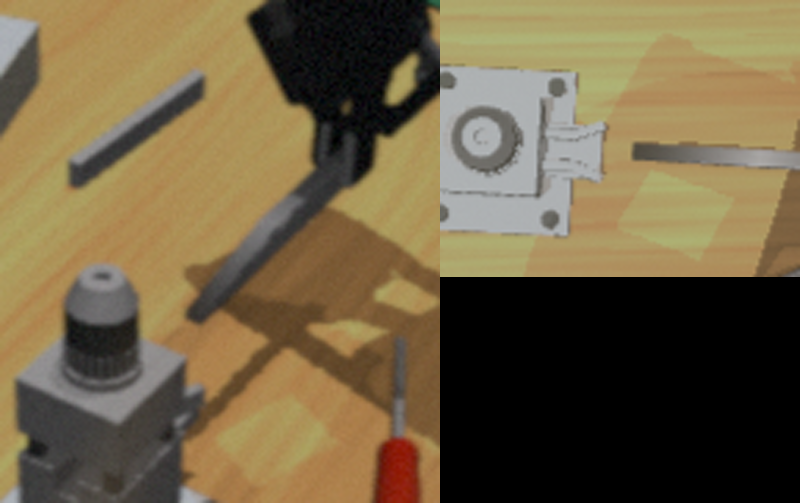

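The drift is held tail-end with its thin tip toward the channel. I'll check the held tip's position and pitch from pixels: top (329.7,244.9), side about (342,250).

```bash
python3 - <<'E'
from loc import *
np.set_printoptions(precision=4,suppress=True)
C.update({n:pickle.load(open(n+"3.pkl","rb")) for n in C})
print(tri((329.7,244.9),(342.3,249.5)), atz("top",(329.7,244.9),.0965))
# grip region / mouth centreline
f=lambda x,y:(260+(x-440)/2.77,190+y/2.77)
print("mouth walls",atz("top",f(606,123),.067),atz("top",f(603,180),.067), "inner", atz("top",f(555,127),.067),atz("top",f(550,170),.067))
print("drift axis far",atz("top",f(795,162),.11), "arbor tip", atz("top",f(484,137),.172))
for z in(.0965,.088,.105): print(z,proj("side",[.5063,-.0258,z]),proj("top",[.5063,-.0258,z]))
E
```

```text
(array([ 0.5055, -0.0285,  0.0956]), np.float64(0.032588207727485496)) [ 0.5054 -0.0285  0.0965]
mouth walls [ 0.5252 -0.0133  0.067 ] [ 0.4896 -0.0106  0.067 ] inner [0.5234 0.0187 0.067 ] [0.4966 0.0223 0.067 ]
drift axis far [ 0.4968 -0.1241  0.11  ] arbor tip [0.5122 0.0562 0.172 ]
0.0965 [[341.1465 249.8177]] [[328.0551 244.4016]]
0.088 [[340.961  253.8925]] [[327.8585 244.6262]]
0.105 [[341.3342 245.6969]] [[328.2558 244.1723]]
```

Measured tip height and position agree with expectations once the same camera bias seen on the arbor is removed. Lower and enter the channel.

```bash
python3 - <<'E'
from h import *
bot.servo_line([*gp(-.085),.0757],velocity=.08); st("low")
for t in(-.055,-.03,0,.012):
    bot.servo_line([*gp(t),.0757],velocity=.05); o=st(t)
    if np.linalg.norm(np.array(o["wrist_force"])-[0,0,-2])>9: print("stop");break
E
```

```text
low t40.0 [ 0.4933 -0.1873  0.0755] F [ 0.8  0.7 -2.8] T [-0.12 -0.02 -0.04] w0.0072 g108 j6 -0.29
-0.055 t40.8 [ 0.4958 -0.1573  0.0757] F [-0.2 -0.1 -1.6] T [-0.18  0.01  0.04] w0.0078 g108 j6 -0.23
-0.03 t41.5 [ 0.4978 -0.1323  0.0757] F [-0.2 -0.1 -2.5] T [-0.14  0.02  0.01] w0.0072 g108 j6 -0.18
0 t42.2 [ 0.5002 -0.1025  0.0757] F [-0.5  0.3 -2.2] T [-0.19 -0.01  0.  ] w0.0077 g108 j6 -0.13
0.012 t42.6 [ 0.5011 -0.0903  0.0757] F [-0.4  0.5 -3.2] T [-0.14 -0.02 -0.01] w0.0074 g108 j6 -0.10
```

Entered with no contact. Next I'll rest it on the floor and drive in short checked steps.

```bash
python3 - <<'E'
from h import *
z=.0757
for z in(.0750,.0745,.0740):
    bot.servo_line([*gp(.012),z],velocity=.01); o=st(z)
    if o["wrist_force"][2]>-.5: break
for t in(.022,.032,.042):
    bot.servo_line([*gp(t),z],velocity=.025); o=st(t)
    F=np.array(o["wrist_force"])
    if abs(F[0])>12 or abs(F[1])>35 or abs(F[2])>25: print("stop");break
E
```

```text
0.075 t42.8 [ 0.5011 -0.0907  0.075 ] F [-0.9 -0.1 -2. ] T [-0.08  0.06 -0.04] w0.0072 g108 j6 -0.10
0.0745 t43.1 [ 0.5012 -0.0907  0.0746] F [-0.2  0.2 -0.2] T [0.   0.08 0.01] w0.0076 g108 j6 -0.10
0.022 t43.6 [ 0.502  -0.0803  0.0746] F [-0.9  1.5  1.3] T [0.28 0.01 0.  ] w0.0072 g108 j6 -0.08
0.032 t44.2 [ 0.5031 -0.0713  0.0747] F [ 0.2 -5.4  0.8] T [-0.82 -0.05 -0.06] w0.0075 g108 j6 -0.06
0.042 t44.7 [ 0.5037 -0.0618  0.0747] F [ 0.2 -9.1  1.1] T [-1.34  0.1   0.05] w0.0076 g108 j6 -0.04
```

```bash
python3 - <<'E'
from h import *
import cv2,pickle
for t in(.052,.061,.070):
    bot.servo_line([*gp(t),.0745],velocity=.025); o=st(t)
    F=np.array(o["wrist_force"])
    if abs(F[0])>12 or abs(F[1])>35 or abs(F[2])>25: print("stop");break
print("tip past",(np.array(o["position"])[:2]-SS)@YS+.162)
r=vision.read_camera("side");pickle.dump(r,open("side4.pkl","wb"))
cv2.imwrite("pics/up.png",cv2.resize(r["frame"][205:325,255:375,::-1],(600,600),interpolation=cv2.INTER_CUBIC))
E
```

```text
0.052 t45.3 [ 0.5044 -0.0519  0.0747] F [-1.5 -8.8  2.6] T [-1.42  0.1  -0.  ] w0.0073 g108 j6 -0.02
0.061 t45.8 [ 0.5051 -0.0429  0.0747] F [-0.9 -9.3  2.8] T [-1.49  0.12  0.02] w0.0075 g109 j6 -0.01
0.07 t46.3 [ 0.5058 -0.0338  0.0747] F [-0.9 -6.6  1.8] T [-1.09  0.1  -0.02] w0.0077 g109 j6 0.01
tip past 0.06903428658531802
```

View pics/up.png

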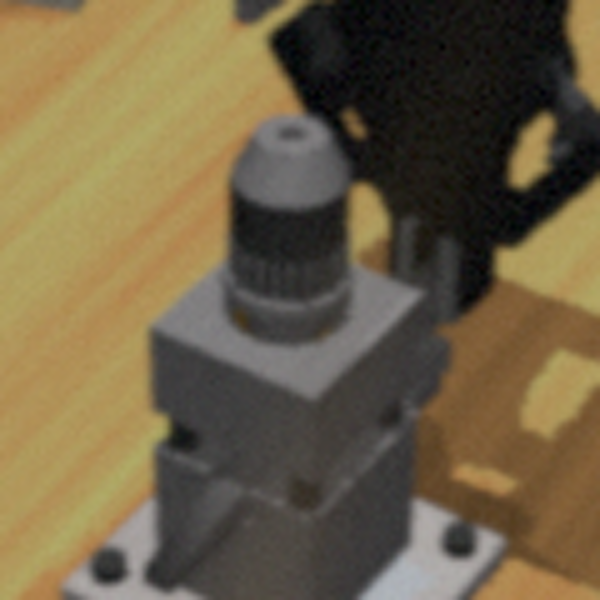

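The arbor has risen: its tip moved from about (312.6,237.6) to (313.4,231.2). I'll measure the lift precisely by matching the chuck between the two frames.

```bash
python3 - <<'E'
from loc import *
a,b=[cv2.resize(cv2.cvtColor(pickle.load(open(f"side{k}.pkl","rb"))["frame"],6+1),None,fx=8,fy=8,interpolation=cv2.INTER_CUBIC) for k in(2,4)]
T=a[233*8:262*8,302*8:323*8];m=cv2.matchTemplate(b,T,cv2.TM_CCOEFF_NORMED);_,v,_,l=cv2.minMaxLoc(m);d=(np.array(l)/8-[302,233]);print(v,d)
for h in(.009,.010,.011,.012): print(h,proj("side",[.5131,.0589,.150+h])-proj("side",[.5131,.0589,.150]))
E
```

```text
0.9460242390632629 [ 104.   -148.25]
0.009 [[ 0.02737356 -4.82549791]]
0.01 [[ 0.03043745 -5.36561034]]
0.011 [[ 0.03350585 -5.90651835]]
0.012 [[ 0.03657878 -6.44822371]]
```

```bash
python3 - <<'E'
from loc import *
a,b=[cv2.resize(cv2.cvtColor(pickle.load(open(f"side{k}.pkl","rb"))["frame"],7),None,fx=8,fy=8,interpolation=cv2.INTER_CUBIC) for k in(2,4)]
def s(x0,y0,x1,y1):
    T=a[y0*8:y1*8,x0*8:x1*8];m=cv2.matchTemplate(b[(y0-15)*8:(y1+5)*8,(x0-4)*8:(x1+4)*8],T,cv2.TM_CCOEFF_NORMED);_,v,_,l=cv2.minMaxLoc(m);print(round(v,3),np.array(l)/8-[4,15])
s(302,232,322,258);s(301,232,323,270);s(284,262,336,300);s(266,310,300,335)
E
```

```text
0.83 [-0.75 -5.25]
0.838 [-0.25  -5.375]
0.939 [ 0.125 -0.25 ]
0.892 [-0.25  0.  ]
```

Lift ≈ 10 mm. I'll advance a final 1.5 mm, release, back off upward and check.

```bash
python3 - <<'E'
from h import *
import cv2,pickle
bot.servo_line([*gp(.0720),.0745],velocity=.02); o=st()
print("tip past",(np.array(o["position"])[:2]-SS)@YS+.162)
hand.move_gripper(.035); st("rel")
p=gp(.072)
bot.servo_line([*p,.16],velocity=.12)
p=gp(-.08);bot.servo_line([*p,.22],velocity=.25);st("away")
fs=[]
for n,(x,y,w,h,W,H) in dict(side=(255,205,120,120,500,500),top=(240,190,130,217,300,500)).items():
    r=vision.read_camera(n);pickle.dump(r,open(n+"5.pkl","wb"));fs.append(cv2.resize(r["frame"][y:y+h,x:x+w,::-1],(W,H),interpolation=cv2.INTER_CUBIC))
cv2.imwrite("pics/end.png",np.hstack(fs))
E
```

```text
t46.6 [ 0.5061 -0.0312  0.0747] F [-0.9 -4.1  2.7] T [-0.66  0.07  0.02] w0.0077 g109 j6 0.02
tip past 0.0716392745346635
rel t47.0 [ 0.5058 -0.0306  0.0744] F [-0.3 -0.3 -0.2] T [-0.04  0.02 -0.02] w0.0350 g0 j6 0.02
away t48.7 [ 0.4932 -0.1815  0.2191] F [-0.2  0.3  0.2] T [-0.02  0.02  0.01] w0.0351 g0 j6 -0.28
```

View pics/end.png

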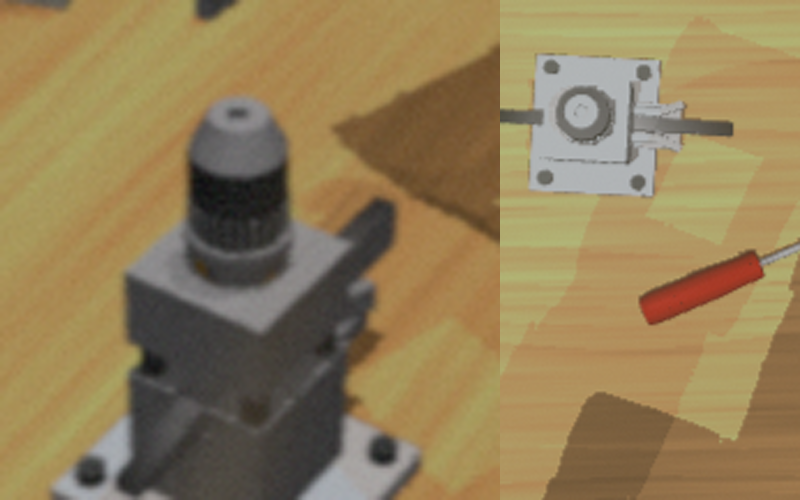

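The arbor stands upright and raised, with the drift through the slot and its tail clear. I'll check the lift once more and then hand in.

```bash
python3 - <<'E'
from loc import *
a,b=[cv2.resize(cv2.cvtColor(pickle.load(open(f"side{k}.pkl","rb"))["frame"],7),None,fx=8,fy=8,interpolation=cv2.INTER_CUBIC) for k in(2,5)]
for x0,y0,x1,y1 in((302,232,322,258),(301,232,323,270)):
    m=cv2.matchTemplate(b[(y0-15)*8:(y1+5)*8,(x0-4)*8:(x1+4)*8],a[y0*8:y1*8,x0*8:x1*8],cv2.TM_CCOEFF_NORMED);_,v,_,l=cv2.minMaxLoc(m);d=np.array(l)/8-[4,15];print(round(v,3),d,"mm",-d[1]/.537)
    lift=-d[1]/.537
if 9<lift<12:
    from workcell import hand_in; print(hand_in())
E
```

```text
0.995 [-0.25 -5.75] mm 10.707635009310986
0.993 [-0.125 -5.625] mm 10.47486033519553
the job is handed in; nothing more can be done
None
```

The job is handed in: the arbor was seated home at about 15 N push, then driven free with the drift; it stands loose on the drift with its collar about 10.5 mm above the face, the drift in the slot, at about 49 s of the 72 s allowed.

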